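# Seat the drill plate on its locating pins and swing the keeper over it

### The job

The neck blank is in the peg-hole drilling jig, ready to be drilled. Pick the aluminium drill plate up by its black handle and lower it gently over the jig's two locating pins, large hole on the thick pin and small hole on the thin one, until it lies flush. Then swing the red keeper arm over the plate to its stop so that the drill cannot lift it, and leave the glue jar and the sanding block alone.

Things in the scene. Friction and masses are not known exactly. Their poses are not given: they have to be found in the camera images.
- jig: Drilling jig fixed to the bench: plywood base 18 mm thick, x -89 to +61 and y -107 to +107 mm from its origin; on it a hardwood bed 94 (x) by 192 mm (y), whose flat top (the seat) is 34 mm above the bench; a yellow neck blank lies in its channel, 4 mm below the seat. Origin: on the bench under the seat's middle; y along the bed toward the thick pin; the keeper is on the -x side.
- pin_large_foot (a point): Axis of the thick steel locating pin, diameter 18 mm, at seat height, 77 mm from the jig's middle on its +y side. Both pins stand upright 26 mm above the seat; the top 8 mm taper to a blunt nose a little under half the diameter.
- pin_small_foot (a point): Axis of the thin steel locating pin, diameter 11 mm, at seat height, 77 mm from the jig's middle on its -y side.
- drill_plate: Loose aluminium drill plate, 96 (x) by 192 (y) by 10 mm, about 0.45 kg, flat on the bench, handle up. Two pin holes go through it on its long centre line, 77 mm either side of the middle, each 1.8 mm wider than its pin; nearer the middle are two brass bushes. Origin: centre of the underside; z up; y along the length toward the large hole.
- large_hole (a point): Centre of the plate's large pin hole (diameter 19.8 mm) at the underside of the plate. When the plate is home this point is at pin_large_foot.
- small_hole (a point): Centre of the plate's small pin hole (diameter 12.8 mm) at the underside of the plate. When the plate is home this point is at pin_small_foot.
- grip (a point): Middle of the black handle bar on top of the plate, over the plate's centre, 40 mm above the plate's underside. The bar runs along the plate's y, 74 mm long, 14 mm thick (x), 20 mm tall (its underside 20 mm above the plate's top); two 14 mm wide posts 28 mm either side of the middle carry it.
- keeper (a joint): Angle of the red keeper arm, rad. 0: against its stop, arm along the jig's +x, over the plate. Grows as it swings out toward the jig's -y; at 1.57 it points along -y, clear of the plate. Light friction (about 1 N at the knob), stays where left. Arm 57 mm long from the pivot, 16 mm wide, 46 to 54 mm above the bench: passes 2 mm over a plate fully home, strikes the edge of one that is not.
- keeper_pivot (a point): Pivot axis of the keeper arm, 70 mm to -x and 46 mm to -y of the jig's middle, 46 mm above the bench, near the thin pin. The post, 18 mm thick, stands there; a 6 mm stop pin beside it reaches 53 mm high.
- keeper_knob (a point): Middle of the black knob that stands on the keeper arm 42 mm from the pivot: 12 to 17 mm in diameter, 54 to 86 mm above the bench.
- glue_jar: Bystander: amber glue jar with a grey lid, 67 mm in diameter, 90 mm tall, standing loose. Origin: centre of its underside.
- sanding_block: Bystander: brown sanding block, 42 by 78 by 26 mm, loose. Origin: centre of its underside.

How it is judged:
By the outcome, as a careful person would: the job done as asked, in the order asked, and still so for the second after the job is handed in, with the robot touching nothing.
It also fails if it takes over 53 s, if anything falls off the work surface, if the arm or the gripper's body presses on something with over 40 N, if the wrist force passes 120 N, or if a joint passes its speed limit or range.

### The arm

A 7-joint arm with a two-finger parallel gripper is mounted at the origin on the work surface; the furniture and walls round the work are solid. World frame = base frame: x ahead of the robot, y to its left, z up, the work surface at z = 0. Lengths are in m, angles in rad, forces in N, time in s.
With the tool pointing down it reaches from about 0.425 to 0.875 m from the base axis. Payload 4.7 kg.
Tool frame: the origin (TCP) lies where the fingers leave the gripper's body, on its centre line; the fingertips stand 70 mm ahead of it and the grasp point (between the pads) lies 51 mm ahead of it; z points along the fingers, y is the line along which they close (so a half turn about z gives the same grasp; the last joint's range is limited). The gripper opens to 87 mm and grips with 3 to 60 N. Pads are 19 mm wide; open, the fingers measure 117 mm over their backs; the gripper's body (75 mm by 190 mm) begins 51 mm behind the grasp point.
Start: joints at [1.221, 0.321, -0.07, 1.45, 0.023, 1.371, -0.057], TCP at [0.231, -0.607, 0.292] pointing down, gripper open.
Joint ranges: [-2.86, 2.86], [-0.3, 2.09], [-1.38, 1.24], [0.06, 2.45], [-1.56, 4.7], [0.09, 2.05], [-2.69, 2.69]. Speed limits (rad/s): [2.57, 2.57, 3.14, 3.14, 3.14, 3.14, 3.14].

### API

Orientations are given as a rotation vector (axis times angle).
In Python, from bench import get_state, get_image, get_calibration, close_job gives the robot as it stands.
- The arm moves only by the tool send_rows, never from a script. Its argument "rows" is a list of rows, each an object of numbers: "hand": the finger opening in mm, from 0 to 87; "x", "y", "z": the shift along the world's x, y, z in mm; "roll": the turn about the world's z in degrees. A call has 1 to 10 rows; each row shifts and turns the commanded pose from where the row before left it; what a row does not reach is not made up. A row lasts 1/10 s, in which the tool goes at most 50 mm and 8.59 degrees, less where a joint would pass 70% of its speed; a pose out of reach is approached as far as the arm can. A call is refused whole if a number of a shift passes 50 or a number of a turn 8.59, either way. A call with a gripper value outside its range is refused whole. The fingers move at their own pace and stop on an object; "force" is the grip in N (left out, the last holds). Time passes only in rows, so rows that do not move let the fingers close. It gives the time, the measured TCP pose, the force, the opening and the grip force at its end, in the units of the state.
- get_state(): the state, without advancing time (a new reading comes with each control period).
- get_image(name): name is "side" or "top" or "wrist"; returns the picture (420x560x3 uint8, blue, green, red); there is no depth.
- get_calibration(name): a dict with "mtx" (3x3 intrinsics, pixels), "D" ([k1, k2, p1, p2, k3] as OpenCV has them; the pictures are not rectified), "world_from_camera" (4x4, takes a point from camera to world coordinates). Camera axes: x right, y down, z forward; pixel columns grow to the right and rows downward; lengths in m; the calibration is good to about 2 mm. A picture is of the moment at which its call begins: read the wrist's pose just before it. get_calibration takes no time and is no camera call; for the wrist camera it gives the pose at the moment of the call.
- close_job(): hands the job in; it is judged then, once.
The state is a dict: "time": time; "joint_positions": joint angles; "qd": joint speeds; "joint_torque": joint torques, N m; "position": TCP position; "tool_rot": TCP orientation; "ft_force": force on the tool from outside, world axes, zero at the start; "torque": the same for the moment, N m; "grip_width": opening from 0.0 (shut) to 1.0 (fully open); "grip_force": force on a finger pad.
Only numpy, scipy, OpenCV 4.12 (cv2) and the standard library are available. Lean on these libraries where they do the work, as an engineer would, in place of code of your own. Each camera call takes 0.05 s, during which the arm holds its last target. There are 200 camera calls.

## Working session

There is one attempt and no reset: what is moved stays moved. The work goes in short steps, Python scripts to look and compute and a tool call to move; the robot and the scene stay as the last step left them, time stands still between calls to the robot, and variables do not carry over. Pictures are saved under pics/ and viewed, at most 10 in all, crops included, and the job is handed in when it is done.

Besides the shell and the picture viewer there is one more tool, called after ">>>" as a command line: name --argument value ..., lists and objects as JSON in quotes. send_rows: Moves the arm, as the interface text tells. Its arguments: {"type":"object","properties":{"rows":{"type":"array","items":{"type":"object","properties":{"hand":{"type":"number"},"x":{"type":"number"},"y":{"type":"number"},"z":{"type":"number"},"roll":{"type":"number"}}}},"force":{"type":"number"}},"required":["rows"]}

```bash
mkdir -p pics; cat > h.py <<'E'
import numpy as np, cv2
from bench import *
def ray(name,uv,cal=None):
    c=cal or get_calibration(name); T=np.array(c["world_from_camera"])
    p=cv2.undistortPoints(np.array([[uv]],float),np.array(c["mtx"]),np.array(c["D"]))[0,0]
    return T[:3,3],T[:3,:3]@np.array([p[0],p[1],1])
def onz(name,uv,z,cal=None):
    o,d=ray(name,uv,cal); return o+d*(z-o[2])/d[2]
def proj(name,P,cal=None):
    c=cal or get_calibration(name); T=np.linalg.inv(np.array(c["world_from_camera"]))
    return cv2.projectPoints(np.array(P,float).reshape(-1,3),cv2.Rodrigues(T[:3,:3])[0],T[:3,3],np.array(c["mtx"]),np.array(c["D"]))[0][:,0]
E
python3 - <<'E'
from h import *
for n in ["top","side"]:
    im=get_image(n); cv2.imwrite(f"pics/{n}0.png",im); print(n,np.round(get_calibration(n)["world_from_camera"],3).tolist())
print(get_state())
E
```

```text
top [[0.013, -0.993, 0.119, 0.419], [-1.0, -0.012, 0.01, -0.01], [-0.009, -0.119, -0.993, 1.073], [0.0, 0.0, 0.0, 1.0]]
side [[-0.938, -0.219, 0.268, 0.331], [-0.346, 0.621, -0.704, 0.603], [-0.012, -0.753, -0.658, 0.618], [0.0, 0.0, 0.0, 1.0]]
{'time': 0.1, 'joint_positions': array([ 1.2211023 ,  0.32171803, -0.07008692,  1.45155353,  0.02261709,
        1.37080988, -0.0568898 ]), 'qd': array([ 2.67641054e-04, -8.09796966e-04, -2.38012665e-04, -2.08919496e-03,
        6.39661525e-04, -1.44881909e-03,  5.84239139e-05]), 'joint_torque': array([ 3.62152678e-04, -4.92571843e+01, -4.05646591e-01, -3.13397813e+01,
       -6.43079868e-02,  3.95189342e-02,  1.02325166e-04]), 'position': array([ 0.23110626, -0.60712035,  0.29129058]), 'tool_rot': array([-3.08812791e+00, -5.68069021e-01,  6.52849787e-04]), 'ft_force': array([-0.10194675, -0.69810288, -0.17887576]), 'torque': array([-0.05800132,  0.00261636,  0.04164719]), 'grip_force': 0.0, 'grip_width': 1.0019720323053456}
```

View pics/top0.png

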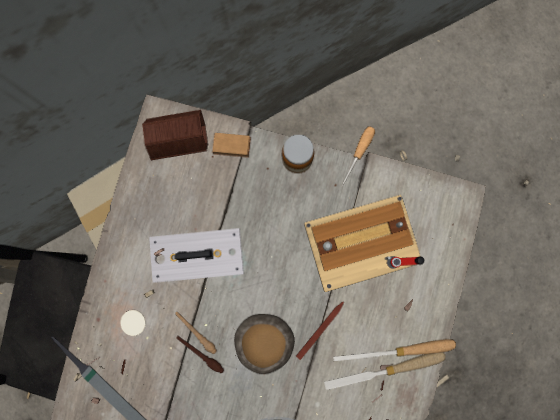

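View pics/side0.png

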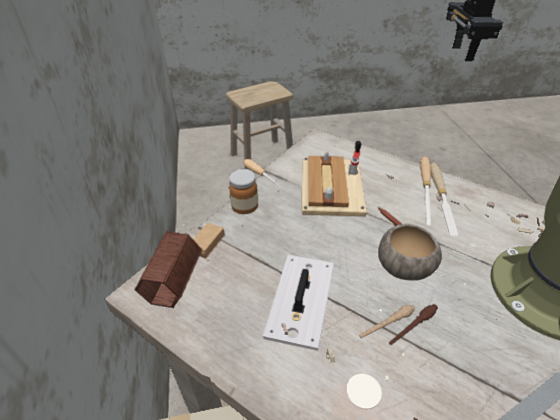

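The top view shows the plate at about (196,255), with its handle at (193,255) and the larger hole apparently at the left (160,258). The jig's thick pin is at (327,245), the thin pin at (401,225), and the keeper runs from (396,262) to its knob at (420,261). The jar is at (298,153) and the block at (231,144), both well clear.

```bash
python3 - <<'E'
from h import *
im=cv2.imread("pics/top0.png")
a=cv2.resize(im[222:290,142:252],None,fx=5,fy=5,interpolation=cv2.INTER_CUBIC)
b=cv2.resize(im[190:295,300:430],None,fx=4.2,fy=4.2,interpolation=cv2.INTER_CUBIC)[:255]
b=cv2.resize(im[212:280,315:425],None,fx=5,fy=5,interpolation=cv2.INTER_CUBIC)
cv2.imwrite("pics/c1.png",cv2.resize(np.vstack([a[:300],b[:300]]),(550,600)))
hsv=cv2.cvtColor(im,cv2.COLOR_BGR2HSV)
m=((hsv[...,1]<40)&(hsv[...,2]>165)).astype(np.uint8); m[:,:142]=0;m[:,252:]=0;m[:225]=0;m[290:]=0
m=cv2.morphologyEx(m,cv2.MORPH_CLOSE,np.ones((5,5)))
c=max(cv2.findContours(m,0,2)[0],key=cv2.contourArea);r=cv2.minAreaRect(c);print(r)
w=np.array([onz("top",p,.01) for p in cv2.boxPoints(r)]);print(w,w.mean(0),np.linalg.norm(np.diff(w,axis=0),axis=1))
for n,p,z in [("handle",(193,255),.05),("thick",(327,245),.06),("thin",(401,225),.06),("knob",(420,261),.086),("piv",(396,262),.054)]:print(n,onz("top",p,z))
E
```

```text
((191.15170288085938, 258.84271240234375), (53.567138671875, 99.9761962890625), 84.5596694946289)
[[0.48760547 0.30028347 0.01      ]
 [0.51071029 0.088833   0.01      ]
 [0.40002366 0.07605762 0.01      ]
 [0.37574412 0.28533498 0.01      ]] [0.44352089 0.18762727 0.01      ] [0.21270905 0.11142146 0.21068107]
handle [0.4504384  0.17555814 0.05      ]
thick [ 0.4735832  -0.09234123  0.06      ]
thin [ 0.5149353  -0.24116892  0.06      ]
knob [ 0.44247348 -0.27224569  0.086     ]
piv [ 0.44103727 -0.23161808  0.054     ]
```

View pics/c1.png

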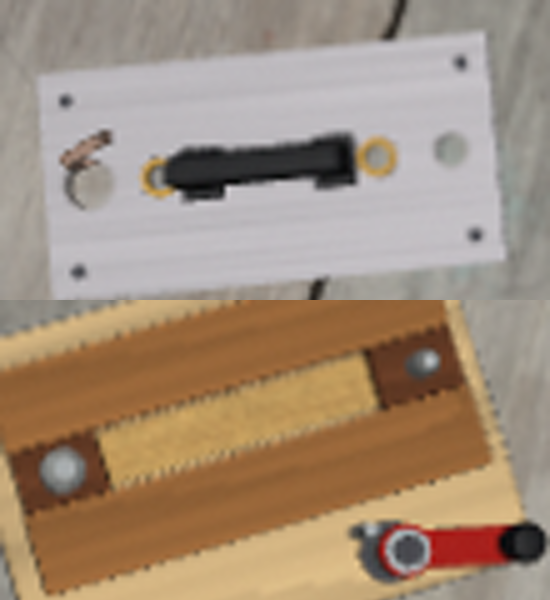

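The crop confirms it: the large hole is at full-image (160,259), the small hole at (232,252), and the handle lies between them. The thick pin's top is at (327.6,245.6) and the thin pin's at (400,224.2). The keeper is swung out, clear of the plate's seat.

```bash
python3 - <<'E'
from h import *
def pr(n,A,B,za):
    a=onz("top",A,za);b=onz("top",B,za);d=a-b
    print(n,a.round(4),b.round(4),"mid",((a+b)/2).round(4),"len",np.linalg.norm(d).round(4),"yaw",np.degrees(np.arctan2(-d[0],d[1])).round(2))
pr("holes",(160,259.2),(232,252),.008)
pr("pins",(327.6,245.6),(400,224.2),.059)
c=[(149.6,237),(239,228.4),(243,274),(152,282)]
w=np.array([onz("top",p,.01) for p in c]);print(w.mean(0),np.linalg.norm(np.diff(w,axis=0),axis=1))
pr("piv-knob",(396.5,262),(419.5,260.5),.054)
print(onz("top",(419.5,260.5),.086))
import scipy.spatial.transform as t
s=get_state();R=t.Rotation.from_rotvec(s["tool_rot"]).as_matrix();print(R.round(3))
print(np.round(np.linalg.inv(np.block([[R,s["position"][:,None]],[np.zeros((1,3)),np.ones((1,1))]]))@get_calibration("wrist")["world_from_camera"],3))
E
```

```text
holes [0.4416 0.2533 0.008 ] [0.4593 0.1013 0.008 ] mid [0.4504 0.1773 0.008 ] len 0.1531 yaw 6.66
pins [ 0.4725 -0.0936  0.059 ] [ 0.5166 -0.2394  0.059 ] mid [ 0.4945 -0.1665  0.059 ] len 0.1523 yaw 16.86
[0.45099271 0.17752684 0.01      ] [0.19056754 0.09528104 0.19232196]
piv-knob [ 0.441  -0.2326  0.054 ] [ 0.4442 -0.2797  0.054 ] mid [ 0.4426 -0.2562  0.054 ] len 0.0472 yaw 3.86
[ 0.44344251 -0.2712583   0.086     ]
[[ 0.935  0.356 -0.001]
 [ 0.356 -0.935  0.002]
 [-0.    -0.002 -1.   ]]
[[ 0.    -0.959 -0.285  0.078]
 [ 1.     0.     0.001 -0.001]
 [-0.001 -0.285  0.959 -0.092]
 [ 0.     0.     0.     1.   ]]
```

>>> send_rows --rows '[{"x": 24,"y": 40,"roll": 7,"hand": 87},{"x": 24,"y": 40,"roll": 7},{"x": 24,"y": 40,"roll": 7},{"x": 24,"y": 40,"roll": 7},{"x": 24,"y": 40,"roll": 7},{"x": 24,"y": 40,"roll": 7},{"x": 24,"y": 40,"roll": 7},{"x": 24,"y": 40,"roll": 7},{"x": 24,"y": 40,"roll": 7},{"x": 24,"y": 40,"roll": 7}]'

```text
schema error: expected keys hand, x, y, z, roll
```

>>> send_rows --rows '[{"x": 20,"y": 35,"roll": 3},{"x": 4,"y": 6,"roll": 2.8},{},{}]'

```text
schema error: expected keys hand, x, y, z, roll
```

```bash
python3 - <<'E'
from h import *
import pickle
s=get_state();cal=get_calibration("wrist");im=get_image("wrist");cv2.imwrite("pics/w1.png",im);pickle.dump(cal,open("w1.pkl","wb"))
print(s["time"],s["position"],s["tool_rot"],s["ft_force"],s["grip_width"])
print(proj("wrist",[[.4725,-.0936,.06],[.5166,-.2394,.06],[.4434,-.2713,.086]],cal))
E
```

```text
0.1 [ 0.23110626 -0.60712035  0.29129058] [-3.08812791e+00 -5.68069021e-01  6.52849787e-04] [-0.10194675 -0.69810288 -0.17887576] 1.0019720323053456
[[-3.91995757e+01 -1.17930576e+02]
 [ 2.85567033e+01 -2.01379917e+02]
 [ 1.66495636e-01 -1.56973507e+02]]
```

View pics/w1.png

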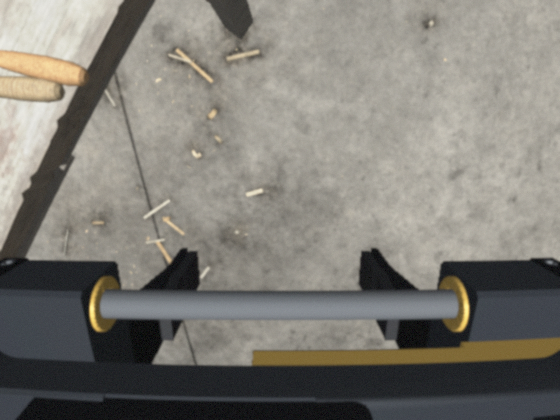

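The rows were refused, so every row needs all its keys. This wrist picture shows only the floor and the open fingers, with the gripper hiding rows below about 250. Objects must therefore sit on the tool's +x side to be seen.

>>> send_rows --rows '[{"x": 29,"y": 40,"z": 0,"roll": 8,"hand": 87},{"x": 29,"y": 40,"z": 0,"roll": 8,"hand": 87},{"x": 29,"y": 40,"z": 0,"roll": 8,"hand": 87},{"x": 29,"y": 40,"z": 0,"roll": 8,"hand": 87},{"x": 29,"y": 40,"z": 0,"roll": 8,"hand": 87},{"x": 29,"y": 40,"z": 0,"roll": 8,"hand": 87},{"x": 29,"y": 40,"z": 0,"roll": 8,"hand": 87},{"x": 29,"y": 40,"z": 0,"roll": 8,"hand": 87},{"x": 29,"y": 40,"z": 0,"roll": 8,"hand": 87},{"x": 3,"y": 0,"z": 0,"roll": 4,"hand": 87}]'

```text
time: 1.15
position: [0.4993, -0.2389, 0.2926]
tool_rot: [-2.065, -2.367, -0.007]
ft_force: [-0.7, 0.1, 0.5]
grip_width: 0.999
grip_force: 0.0
```

>>> send_rows --rows '[{"x": 0,"y": 0,"z": 0,"roll": 0,"hand": 87},{"x": 0,"y": 0,"z": 0,"roll": 0,"hand": 87}]'

```text
time: 1.35
position: [0.4945, -0.2485, 0.2919]
tool_rot: [-2.088, -2.346, 0.001]
ft_force: [0.3, 0.1, 0.5]
grip_width: 1.001
grip_force: 0.0
```

```bash
python3 - <<'E'
from h import *
import pickle
s=get_state();cal=get_calibration("wrist");im=get_image("wrist");cv2.imwrite("pics/w2.png",im);pickle.dump(cal,open("w2.pkl","wb"))
print(s["time"],s["position"],s["tool_rot"],s["ft_force"],s["grip_width"])
print(proj("wrist",[[.4725,-.0936,.06],[.5166,-.2394,.06],[.4434,-.2713,.086]],cal))
E
```

```text
1.35 [ 0.49452659 -0.24853974  0.29188963] [-2.08836305e+00 -2.34628448e+00  1.44992573e-03] [0.33798717 0.10753244 0.54495472] 1.0014215338406869
[[275.06946929  27.89162663]
 [302.16410367 190.95003577]
 [223.24750262 220.77025747]]
```

View pics/w2.png

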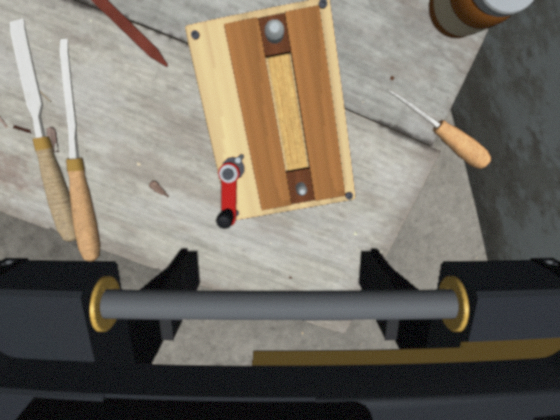

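The wrist view agrees with the top view: thick pin at (274,28), thin pin at (302,189), keeper knob at (225,219), all within 1–2 px of prediction. Now on to the plate.

>>> send_rows --rows '[{"x": -5,"y": 44,"z": 0,"roll": 0,"hand": 87},{"x": -5,"y": 44,"z": 0,"roll": 0,"hand": 87},{"x": -5,"y": 44,"z": 0,"roll": 0,"hand": 87},{"x": -5,"y": 44,"z": 0,"roll": 0,"hand": 87},{"x": -5,"y": 44,"z": 0,"roll": 0,"hand": 87},{"x": -5,"y": 44,"z": 0,"roll": 0,"hand": 87},{"x": -5,"y": 44,"z": 0,"roll": 0,"hand": 87},{"x": 0,"y": 30,"z": 0,"roll": 0,"hand": 87},{"x": 0,"y": 0,"z": 0,"roll": 0,"hand": 87},{"x": 0,"y": 0,"z": 0,"roll": 0,"hand": 87}]'

```text
time: 2.4
position: [0.4603, 0.0893, 0.2923]
tool_rot: [2.087, 2.348, -0.001]
ft_force: [0.1, -1.2, -0.3]
grip_width: 1.003
grip_force: 0.0
```

```bash
python3 - <<'E'
from h import *
import pickle
s=get_state();cal=get_calibration("wrist");im=get_image("wrist");cv2.imwrite("pics/w3.png",im);pickle.dump(cal,open("w3.pkl","wb"))
print(s["time"],s["position"],s["tool_rot"],s["ft_force"],s["grip_width"])
print(proj("wrist",[[.4416,.2533,.01],[.4593,.1013,.01],[.4504,.1773,.05]],cal))
E
```

```text
2.4 [0.46033204 0.08933647 0.29230026] [ 2.08658102e+00  2.34751461e+00 -9.27528155e-04] [ 0.10654567 -1.24508089 -0.34349976] 1.0030803717500396
[[279.69601772  31.10401206]
 [279.3483451  176.4205508 ]
 [279.55551867 106.06414054]]
```

View pics/w3.png

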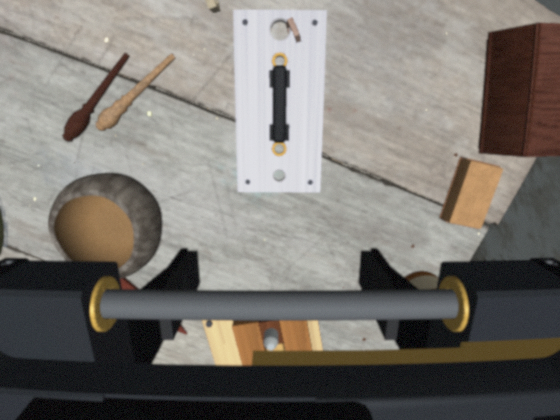

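The plate view matches: large hole at (280,30), small hole at (279.5,175), handle centre at (279.5,104), with the yaw aligned. Now I'll descend and grasp.

>>> send_rows --rows '[{"x": -4,"y": 35,"z": -20,"roll": 0,"hand": 87},{"x": -4,"y": 35,"z": -25,"roll": 0,"hand": 87},{"x": -2,"y": 18,"z": -35,"roll": 0,"hand": 87},{"x": 0,"y": 0,"z": -40,"roll": 0,"hand": 87},{"x": 0,"y": 0,"z": -35,"roll": 0,"hand": 60},{"x": 0,"y": 0,"z": -25,"roll": 0,"hand": 50},{"x": 0,"y": 0,"z": -15,"roll": 0,"hand": 40},{"x": 0,"y": 0,"z": -5,"roll": 0,"hand": 40},{"x": 0,"y": 0,"z": 0,"roll": 0,"hand": 40}]'

```text
time: 3.35
position: [0.4507, 0.1777, 0.0922]
tool_rot: [-2.087, -2.348, 0.001]
ft_force: [0.3, 0.1, 0.8]
grip_width: 0.629
grip_force: 0.0
```

>>> send_rows --rows '[{"x": 0,"y": 0,"z": 0,"roll": 0,"hand": 8},{"x": 0,"y": 0,"z": 0,"roll": 0,"hand": 8},{"x": 0,"y": 0,"z": 0,"roll": 0,"hand": 8},{"x": 0,"y": 0,"z": 0,"roll": 0,"hand": 8},{"x": 0,"y": 0,"z": 0,"roll": 0,"hand": 8}]' --force 45

```text
time: 3.85
position: [0.4504, 0.1785, 0.0926]
tool_rot: [2.084, 2.35, 0.001]
ft_force: [1.4, -0.3, 0.5]
grip_width: 0.178
grip_force: 0.0
```

>>> send_rows --rows '[{"x": 0,"y": 0,"z": 0,"roll": 0,"hand": 8},{"x": 0,"y": 0,"z": 0,"roll": 0,"hand": 8}]' --force 50

```text
time: 4.05
position: [0.4503, 0.1785, 0.0926]
tool_rot: [2.085, 2.35, -0.0]
ft_force: [-1.1, 0.4, 3.0]
grip_width: 0.156
grip_force: 50.0
```

>>> send_rows --rows '[{"x": 0,"y": 0,"z": 5,"roll": 0,"hand": 8},{"x": 0,"y": 0,"z": 15,"roll": 0,"hand": 8},{"x": 0,"y": 0,"z": 25,"roll": 0,"hand": 8},{"x": 0,"y": 0,"z": 25,"roll": 0,"hand": 8},{"x": 0,"y": 0,"z": 25,"roll": 0,"hand": 8},{"x": 0,"y": 0,"z": 25,"roll": 0,"hand": 8},{"x": 0,"y": 0,"z": 5,"roll": 0,"hand": 8},{"x": 0,"y": 0,"z": 0,"roll": 0,"hand": 8}]'

```text
time: 4.85
position: [0.4506, 0.1786, 0.218]
tool_rot: [2.084, 2.349, 0.002]
ft_force: [0.5, 0.3, -4.5]
grip_width: 0.161
grip_force: 50.0
```

```bash
python3 - <<'E'
from h import *
import pickle
from scipy.spatial.transform import Rotation as Ro
def pr(n,A,B,z,cal):
    a=onz("wrist",A,z,cal);b=onz("wrist",B,z,cal);d=a-b
    print(n,a.round(4),b.round(4),"mid",((a+b)/2).round(4),"len",np.linalg.norm(d).round(4),"yaw",np.degrees(np.arctan2(-d[0],d[1])).round(2))
pr("pins",(274,28.5),(302.5,188.5),.059,pickle.load(open("w2.pkl","rb")))
pr("holes",(280,30),(279.5,175),.009,pickle.load(open("w3.pkl","rb")))
s=get_state();R=Ro.from_rotvec(s["tool_rot"]).as_matrix();print(s["position"],R[:,1],np.degrees(np.arctan2(R[1,1],R[0,1])),s["grip_force"],s["ft_force"])
E
```

```text
pins [ 0.4716 -0.094   0.059 ] [ 0.5167 -0.2371  0.059 ] mid [ 0.4941 -0.1655  0.059 ] len 0.15 yaw 17.5
holes [0.4418 0.2546 0.009 ] [0.4593 0.1028 0.009 ] mid [0.4505 0.1787 0.009 ] len 0.1529 yaw 6.59
[0.45055562 0.17860693 0.21802661] [0.99287861 0.11911158 0.00211909] 6.840847658898906 49.987164214253426 [ 0.49301798  0.28932536 -4.50831776]
```

>>> send_rows --rows '[{"x": 4,"y": -30,"z": 0,"roll": 1,"hand": 8},{"x": 5,"y": -40,"z": 0,"roll": 1,"hand": 8},{"x": 5,"y": -40,"z": 0,"roll": 1,"hand": 8},{"x": 5,"y": -40,"z": 0,"roll": 1,"hand": 8},{"x": 5,"y": -40,"z": 0,"roll": 1,"hand": 8},{"x": 5,"y": -40,"z": 0,"roll": 1,"hand": 8},{"x": 5,"y": -40,"z": 0,"roll": 1,"hand": 8},{"x": 5,"y": -40,"z": 0,"roll": 1,"hand": 8},{"x": 5,"y": -34,"z": 0,"roll": 1,"hand": 8},{"x": 0,"y": 0,"z": -20,"roll": 1,"hand": 8}]'

```text
time: 5.85
position: [0.4947, -0.1724, 0.1972]
tool_rot: [1.879, 2.513, -0.002]
ft_force: [0.0, 1.3, -4.1]
grip_width: 0.152
grip_force: 50.0
```

>>> send_rows --rows '[{"x": 0,"y": 0,"z": -10,"roll": 0,"hand": 8},{"x": 0,"y": 0,"z": 0,"roll": 0,"hand": 8},{"x": 0,"y": 0,"z": 0,"roll": 0,"hand": 8},{"x": 0,"y": 0,"z": 0,"roll": 0,"hand": 8}]'

```text
time: 6.25
position: [0.4947, -0.1645, 0.1878]
tool_rot: [1.869, 2.524, 0.0]
ft_force: [-0.6, 0.1, -3.3]
grip_width: 0.154
grip_force: 50.0
```

```bash
python3 - <<'E'
from h import *
import pickle
from scipy.spatial.transform import Rotation as Ro
s=get_state();R=Ro.from_rotvec(s["tool_rot"]).as_matrix();print(s["time"],s["position"],R[:,2],np.degrees(np.arctan2(R[1,1],R[0,1])),s["grip_force"],s["ft_force"])
cal=get_calibration("wrist");im=get_image("wrist");pickle.dump(cal,open("w4.pkl","wb"));t=get_image("top");cv2.imwrite("pics/t4.png",t);sd=get_image("side");cv2.imwrite("pics/s4.png",sd)
cv2.imwrite("pics/w4.png",im)
a=cv2.resize(im[0:300,180:400],None,fx=2,fy=2)
b=cv2.resize(sd[120:230,280:380],None,fx=4,fy=4,interpolation=cv2.INTER_CUBIC)
o=np.zeros((600,800,3),np.uint8);o[:600,:400]=a[:,20:420];o[:440,400:]=b;cv2.imwrite("pics/m4.png",o)
E
```

```text
6.25 [ 0.4947064  -0.16453276  0.1878002 ] [ 8.23474394e-04 -3.36068357e-04 -9.99999604e-01] 16.943239457970726 49.987532291561365 [-0.60608389  0.1494395  -3.26233402]
```

View pics/m4.png

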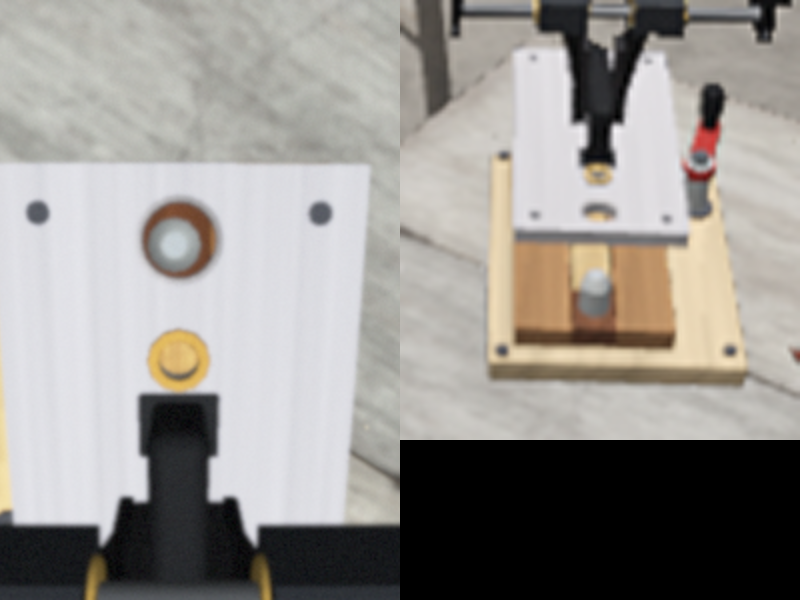

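The wrist picture shows the large hole at full-image (280,119), with the thick pin's nose seen through it at about (277,122). The keeper is clear on the right of the side view. I'll work out the offset.

```bash
python3 - <<'E'
from h import *
import pickle
c=pickle.load(open("w4.pkl","rb"));im=cv2.imread("pics/w4.png")
pu=0.1878-0.0924
h=onz("wrist",(280,119),pu+.01,c);p=onz("wrist",(277,122),.06,c)
print("hole",h,"pin",p,"d mm",(p-h)*1000)
# auto: circle of hole = non-plate pixels, nose = bright inside
g=cv2.cvtColor(cv2.resize(im[90:150,250:310],None,fx=8,fy=8,interpolation=cv2.INTER_CUBIC),cv2.COLOR_BGR2HSV)
m=(((g[...,1]>60)|(g[...,2]<170))).astype(np.uint8)
cs=[x for x in cv2.findContours(m,0,2)[0] if cv2.contourArea(x)>5000]
for x in cs:
    (a,b),r=cv2.minEnclosingCircle(x);print(a/8+250-.44,b/8+90-.44,r/8)
print("expected hole from TCP", np.array([.4947,-.1645])+.077*np.array([-np.sin(np.radians(16.94)),np.cos(np.radians(16.94))]))
E
```

```text
hole [ 0.47253833 -0.08975602  0.1054    ] pin [ 0.47153979 -0.09249125  0.06      ] d mm [ -0.99854599  -2.73522677 -45.4       ]
279.6916432952881 119.07609420776367 20.482145309448242
expected hole from TCP [ 0.4722645 -0.090841 ]
```

>>> send_rows --rows '[{"x": -0.8,"y": -2.3,"z": -8,"roll": 0.2,"hand": 8},{"x": 0,"y": 0,"z": -10,"roll": 0,"hand": 8},{"x": 0,"y": 0,"z": -9,"roll": 0,"hand": 8},{"x": 0,"y": 0,"z": -3,"roll": 0,"hand": 8},{"x": 0,"y": 0,"z": -3,"roll": 0,"hand": 8},{"x": 0,"y": 0,"z": -2,"roll": 0,"hand": 8},{"x": 0,"y": 0,"z": 0,"roll": 0,"hand": 8}]'

```text
time: 7.1
position: [0.4935, -0.1677, 0.1521]
tool_rot: [-1.868, -2.526, -0.0]
ft_force: [-1.2, 0.5, -4.1]
grip_width: 0.151
grip_force: 50.0
```

>>> send_rows --rows '[{"x": 0,"y": 0,"z": -2,"roll": 0,"hand": 8},{"x": 0,"y": 0,"z": -2,"roll": 0,"hand": 8},{"x": 0,"y": 0,"z": -2,"roll": 0,"hand": 8},{"x": 0,"y": 0,"z": 0,"roll": 0,"hand": 8}]'

```text
time: 7.5
position: [0.4933, -0.1677, 0.146]
tool_rot: [-1.867, -2.526, 0.0]
ft_force: [-0.3, -0.1, -3.5]
grip_width: 0.157
grip_force: 50.0
```

>>> send_rows --rows '[{"x": 0,"y": 0,"z": -1.5,"roll": 0,"hand": 8},{"x": 0,"y": 0,"z": -1.5,"roll": 0,"hand": 8},{"x": 0,"y": 0,"z": -1,"roll": 0,"hand": 8},{"x": 0,"y": 0,"z": 0,"roll": 0,"hand": 8}]'

```text
time: 7.9
position: [0.4935, -0.1677, 0.1421]
tool_rot: [-1.868, -2.526, -0.0]
ft_force: [-0.4, -0.4, -4.7]
grip_width: 0.156
grip_force: 50.0
```

>>> send_rows --rows '[{"x": 0,"y": 0,"z": -1.5,"roll": 0,"hand": 8},{"x": 0,"y": 0,"z": -1.5,"roll": 0,"hand": 8},{"x": 0,"y": 0,"z": -1.5,"roll": 0,"hand": 8},{"x": 0,"y": 0,"z": -1.5,"roll": 0,"hand": 8},{"x": 0,"y": 0,"z": 0,"roll": 0,"hand": 8}]'

```text
time: 8.4
position: [0.4934, -0.1677, 0.1361]
tool_rot: [-1.868, -2.526, -0.0]
ft_force: [0.7, 0.2, -3.4]
grip_width: 0.158
grip_force: 50.0
```

>>> send_rows --rows '[{"x": 0,"y": 0,"z": -2,"roll": 0,"hand": 8},{"x": 0,"y": 0,"z": -2,"roll": 0,"hand": 8},{"x": 0,"y": 0,"z": -1.5,"roll": 0,"hand": 8},{"x": 0,"y": 0,"z": -1.5,"roll": 0,"hand": 8},{"x": 0,"y": 0,"z": -1,"roll": 0,"hand": 8},{"x": 0,"y": 0,"z": 0,"roll": 0,"hand": 8}]'

```text
time: 9.0
position: [0.4935, -0.1677, 0.1281]
tool_rot: [-1.868, -2.526, -0.0]
ft_force: [1.2, 0.3, -4.3]
grip_width: 0.155
grip_force: 50.0
```

>>> send_rows --rows '[{"x": 0,"y": 0,"z": -0.6,"roll": 0,"hand": 8},{"x": 0,"y": 0,"z": -0.6,"roll": 0,"hand": 8},{"x": 0,"y": 0,"z": -0.5,"roll": 0,"hand": 8},{"x": 0,"y": 0,"z": 0,"roll": 0,"hand": 8}]'

```text
time: 9.4
position: [0.4936, -0.1678, 0.1267]
tool_rot: [1.868, 2.526, 0.0]
ft_force: [0.2, 0.1, -4.3]
grip_width: 0.154
grip_force: 50.0
```

>>> send_rows --rows '[{"x": 0,"y": 0,"z": -0.5,"roll": 0,"hand": 8},{"x": 0,"y": 0,"z": -0.5,"roll": 0,"hand": 8},{"x": 0,"y": 0,"z": 0,"roll": 0,"hand": 8}]'

```text
time: 9.7
position: [0.4936, -0.1677, 0.1266]
tool_rot: [1.867, 2.526, -0.001]
ft_force: [-3.7, 1.4, 5.2]
grip_width: 0.156
grip_force: 50.0
```

Contact came at the expected height, so I'll release and rise.

>>> send_rows --rows '[{"x": 0,"y": 0,"z": 0.5,"roll": 0,"hand": 45},{"x": 0,"y": 0,"z": 0,"roll": 0,"hand": 45},{"x": 0,"y": 0,"z": 0,"roll": 0,"hand": 45},{"x": 0,"y": 0,"z": 0,"roll": 0,"hand": 45},{"x": 0,"y": 0,"z": 10,"roll": 0,"hand": 45},{"x": 0,"y": 0,"z": 20,"roll": 0,"hand": 45},{"x": 0,"y": 0,"z": 40,"roll": 0,"hand": 45},{"x": 0,"y": 0,"z": 40,"roll": 0,"hand": 45}]'

```text
time: 10.5
position: [0.4931, -0.1675, 0.2375]
tool_rot: [-1.867, -2.526, -0.0]
ft_force: [0.7, -1.4, -0.7]
grip_width: 0.514
grip_force: 0.0
```

>>> send_rows --rows '[{"x": 15,"y": -40,"z": 40,"roll": 0,"hand": 10},{"x": 10,"y": -40,"z": 20,"roll": 0,"hand": 0},{"x": 0,"y": 0,"z": 0,"roll": 0,"hand": 0},{"x": 0,"y": 0,"z": 0,"roll": 0,"hand": 0}]'

```text
time: 10.9
position: [0.5163, -0.2429, 0.2909]
tool_rot: [1.87, 2.524, 0.001]
ft_force: [-0.2, -0.3, -0.3]
grip_width: 0.235
grip_force: 0.0
```

```bash
python3 - <<'E'
from h import *
import pickle
s=get_state();print(s["time"],s["position"],s["tool_rot"],s["ft_force"],s["grip_width"])
cal=get_calibration("wrist");im=get_image("wrist");pickle.dump(cal,open("w5.pkl","wb"));sd=get_image("side")
cv2.imwrite("pics/w5.png",im);cv2.imwrite("pics/s5.png",sd)
o=np.zeros((600,800,3),np.uint8);o[:500,:500]=cv2.resize(im[0:250,150:400],None,fx=2,fy=2)
o[:360,500:]=cv2.resize(sd[135:225,295:370],None,fx=4,fy=4,interpolation=cv2.INTER_CUBIC);cv2.imwrite("pics/m5.png",o)
E
```

```text
10.9 [ 0.51630061 -0.2429247   0.29093606] [1.87004799e+00 2.52350160e+00 1.27893351e-03] [-0.1585986  -0.28639788 -0.32741306] 0.23540265480196676
```

View pics/m5.png

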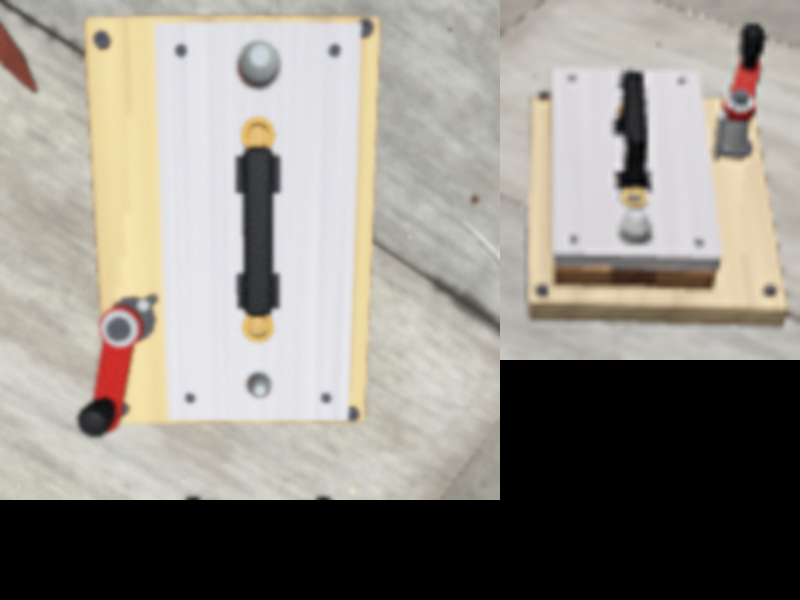

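The plate is flush: both pins come up through their holes at mosaic (259,63) and (259,385), and the side view shows it lying flat on the bed. The keeper is still swung out, with its pivot at (120,328) and knob at (95,416). Next I'll plan the keeper push.

```bash
python3 - <<'E'
from h import *
import pickle
c=pickle.load(open("w5.pkl","rb"))
k=onz("wrist",(150+95/2,416/2),.086,c);pv=onz("wrist",(210,164),.054,c)
th=onz("wrist",(150+259/2,60/2),.06,c);tn=onz("wrist",(150+259/2,384/2),.06,c)
print("knob",k,"piv",pv,"pins",th,tn,((th+tn)/2))
y=np.radians(17.0);R=np.array([[np.cos(y),-np.sin(y)],[np.sin(y),np.cos(y)]])
mid=np.array([.4938,-.1670]);P=mid+R@[-.070,-.046];print("piv calc",P)
v=R.T@(k[:2]-P);a0=np.arctan2(-v[1],v[0]);print("keeper angle",a0,"radius",np.hypot(*v))
n=np.array([1,1])/2**.5
off=R@(-n*.018)
q=P+.042*R@[np.cos(a0),-np.sin(a0)]+R@(-n*.030);print("start",q*1e3)
pts=[P+.042*R@[np.cos(a),-np.sin(a)]+off for a in np.linspace(a0,0,11)]
for p in pts: print((p*1e3).round(1))
print(np.diff(np.array([q]+pts)*1e3,axis=0).round(1).tolist())
s=get_state();print(s["joint_positions"][-1],s["position"])
E
```

```text
knob [ 0.44437427 -0.2686194   0.086     ] piv [ 0.44085745 -0.23120388  0.054     ] pins [ 0.47204111 -0.09483133  0.06      ] [ 0.51547354 -0.23718287  0.06      ] [ 0.49375732 -0.1660071   0.06      ]
piv calc [ 0.44030777 -0.23145604]
keeper angle 1.7585134689214867 radius 0.03738518469550821
start [ 430.79209247 -299.69526285]
[ 436.4 -289.1]
[ 443.7 -287.7]
[ 450.5 -285. ]
[ 456.8 -281.1]
[ 462.3 -276.2]
[ 466.9 -270.5]
[ 470.4 -264. ]
[ 472.7 -257. ]
[ 473.8 -249.7]
[ 473.6 -242.3]
[ 472.  -235.1]
[[5.6, 10.6], [7.2, 1.4], [6.9, 2.7], [6.3, 3.8], [5.5, 4.9], [4.6, 5.8], [3.5, 6.5], [2.3, 7.0], [1.1, 7.3], [-0.2, 7.4], [-1.5, 7.2]]
0.6052411970712844 [ 0.51607995 -0.2406649   0.28985706]
```

>>> send_rows --rows '[{"x": -15,"y": -11,"z": -15,"roll": -7.5,"hand": 0},{"x": -15,"y": -11,"z": -15,"roll": -7.5,"hand": 0},{"x": -15,"y": -11,"z": -15,"roll": -7.5,"hand": 0},{"x": -15,"y": -11,"z": -15,"roll": -7.5,"hand": 0},{"x": -15,"y": -11,"z": 0,"roll": -7.5,"hand": 0},{"x": -14,"y": -11,"z": 0,"roll": -7.5,"hand": 0},{"x": 0,"y": 0,"z": -20,"roll": 0,"hand": 0},{"x": 0,"y": 0,"z": -30,"roll": 0,"hand": 0},{"x": 0,"y": 0,"z": -30,"roll": 0,"hand": 0},{"x": 0,"y": 0,"z": -16,"roll": 0,"hand": 0}]'

```text
time: 12.0
position: [0.4259, -0.3054, 0.1313]
tool_rot: [-2.687, -1.62, 0.002]
ft_force: [-0.6, -0.1, 0.7]
grip_width: 0.007
grip_force: 0.0
```

>>> send_rows --rows '[{"x": 0,"y": 0,"z": 0,"roll": 0,"hand": 0},{"x": 0,"y": 0,"z": 0,"roll": 0,"hand": 0}]'

```text
time: 12.2
position: [0.4274, -0.3069, 0.1344]
tool_rot: [-2.69, -1.621, -0.0]
ft_force: [0.4, 0.2, 0.8]
grip_width: 0.01
grip_force: 0.0
```

>>> send_rows --rows '[{"x": 2.2,"y": 4.5,"z": 0,"roll": 0,"hand": 0},{"x": 2.2,"y": 4.5,"z": 0,"roll": 0,"hand": 0},{"x": 2.3,"y": 4.4,"z": 0,"roll": 0,"hand": 0},{"x": 2.3,"y": 4.4,"z": 0,"roll": 0,"hand": 0},{"x": 3.6,"y": 0.7,"z": 0,"roll": 0,"hand": 0},{"x": 3.6,"y": 0.7,"z": 0,"roll": 0,"hand": 0},{"x": 3.5,"y": 1.3,"z": 0,"roll": 0,"hand": 0},{"x": 3.4,"y": 1.4,"z": 0,"roll": 0,"hand": 0}]'

```text
time: 13.0
position: [0.4511, -0.2887, 0.135]
tool_rot: [2.689, 1.614, -0.0]
ft_force: [1.3, -7.9, -0.8]
grip_width: 0.006
grip_force: 3.1
```

>>> send_rows --rows '[{"x": 3.2,"y": 1.9,"z": 0,"roll": 0,"hand": 0},{"x": 3.1,"y": 1.9,"z": 0,"roll": 0,"hand": 0},{"x": 2.8,"y": 2.4,"z": 0,"roll": 0,"hand": 0},{"x": 2.7,"y": 2.5,"z": 0,"roll": 0,"hand": 0},{"x": 2.3,"y": 2.9,"z": 0,"roll": 0,"hand": 0},{"x": 2.3,"y": 2.9,"z": 0,"roll": 0,"hand": 0},{"x": 1.8,"y": 3.2,"z": 0,"roll": 0,"hand": 0},{"x": 1.7,"y": 3.3,"z": 0,"roll": 0,"hand": 0}]'

```text
time: 13.8
position: [0.4705, -0.2644, 0.1342]
tool_rot: [-2.692, -1.619, -0.0]
ft_force: [0.6, -2.5, 0.0]
grip_width: 0.005
grip_force: 0.9
```

```bash
python3 - <<'E'
from h import *
s=get_state();print(s["time"],s["position"],s["ft_force"])
t=get_image("top");sd=get_image("side")
o=np.zeros((440,800,3),np.uint8);o[:,:400]=cv2.resize(t[195:305,335:435],None,fx=4,fy=4,interpolation=cv2.INTER_CUBIC)
o[:,400:]=cv2.resize(sd[115:225,290:390],None,fx=4,fy=4,interpolation=cv2.INTER_CUBIC);cv2.imwrite("pics/m6.png",o)
E
```

```text
13.8 [ 0.47050193 -0.26444636  0.13423488] [ 0.58585459 -2.46055463  0.01581576]
```

View pics/m6.png

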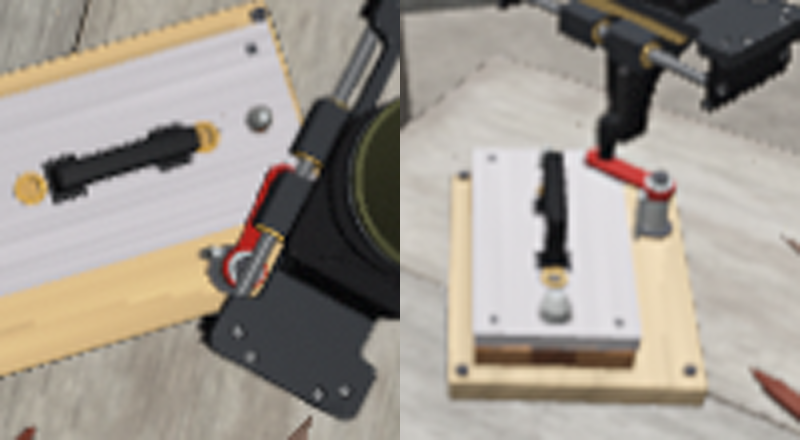

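The keeper arm is swinging over the plate as planned, pushed by the closed fingers, with the plate still flat. I'll continue along the arc to the stop.

>>> send_rows --rows '[{"x": 1.2,"y": 3.5,"z": 0,"roll": 0,"hand": 0},{"x": 1.1,"y": 3.5,"z": 0,"roll": 0,"hand": 0},{"x": 0.6,"y": 3.6,"z": 0,"roll": 0,"hand": 0},{"x": 0.5,"y": 3.7,"z": 0,"roll": 0,"hand": 0},{"x": 0,"y": 3.7,"z": 0,"roll": 0,"hand": 0},{"x": -0.2,"y": 3.7,"z": 0,"roll": 0,"hand": 0}]'

```text
time: 14.5
position: [0.4736, -0.2429, 0.1343]
tool_rot: [2.692, 1.619, 0.0]
ft_force: [-0.4, -0.9, 0.9]
grip_width: 0.005
grip_force: 0.7
```

>>> send_rows --rows '[{"x": -0.6,"y": 2.4,"z": 0,"roll": 0,"hand": 0},{"x": -0.4,"y": 2,"z": 0,"roll": 0,"hand": 0},{"x": 0,"y": 0,"z": 0,"roll": 0,"hand": 0}]'

```text
time: 14.8
position: [0.4723, -0.2384, 0.1342]
tool_rot: [-2.691, -1.619, 0.0]
ft_force: [1.2, 0.1, -0.5]
grip_width: 0.011
grip_force: 0.1
```

>>> send_rows --rows '[{"x": -0.4,"y": 1.4,"z": 0,"roll": 0,"hand": 0},{"x": -0.4,"y": 1.4,"z": 0,"roll": 0,"hand": 0},{"x": 0,"y": 0,"z": 0,"roll": 0,"hand": 0}]'

```text
time: 15.1
position: [0.4716, -0.2359, 0.1342]
tool_rot: [-2.692, -1.619, -0.0]
ft_force: [0.1, -0.6, 0.3]
grip_width: 0.006
grip_force: 0.3
```

>>> send_rows --rows '[{"x": -0.3,"y": 1,"z": 0,"roll": 0,"hand": 0},{"x": -0.3,"y": 1,"z": 0,"roll": 0,"hand": 0},{"x": 0,"y": 0,"z": 0,"roll": 0,"hand": 0}]'

```text
time: 15.4
position: [0.4713, -0.2349, 0.1344]
tool_rot: [2.691, 1.618, 0.0]
ft_force: [2.3, -4.2, -0.7]
grip_width: 0.011
grip_force: 1.9
```

>>> send_rows --rows '[{"x": -0.3,"y": 0.8,"z": 0,"roll": 0,"hand": 0},{"x": 0,"y": 0,"z": 0,"roll": 0,"hand": 0}]'

```text
time: 15.6
position: [0.4711, -0.2348, 0.1344]
tool_rot: [2.691, 1.616, 0.001]
ft_force: [2.8, -6.7, -1.9]
grip_width: 0.005
grip_force: 2.8
```

The position is blocked while the force climbs, so the arm is at its stop. I'll back off, rise clear and check.

>>> send_rows --rows '[{"x": 1,"y": -5,"z": 0,"roll": 0,"hand": 0},{"x": 0,"y": -10,"z": 0,"roll": 0,"hand": 0},{"x": 0,"y": -15,"z": 10,"roll": 0,"hand": 0},{"x": 0,"y": -15,"z": 40,"roll": 0,"hand": 0},{"x": 0,"y": -20,"z": 40,"roll": 0,"hand": 0},{"x": 0,"y": -30,"z": 40,"roll": 0,"hand": 0},{"x": 0,"y": -40,"z": 20,"roll": 0,"hand": 0},{"x": 0,"y": -40,"z": 0,"roll": 0,"hand": 0},{"x": 0,"y": 0,"z": 0,"roll": 0,"hand": 0},{"x": 0,"y": 0,"z": 0,"roll": 0,"hand": 0}]'

```text
time: 16.6
position: [0.4707, -0.4101, 0.2841]
tool_rot: [-2.694, -1.614, -0.0]
ft_force: [-0.1, 1.3, -1.0]
grip_width: 0.003
grip_force: 0.0
```

```bash
python3 - <<'E'
from h import *
s=get_state();print(s["time"],s["position"],s["ft_force"])
t=get_image("top");sd=get_image("side")
o=np.zeros((440,800,3),np.uint8);o[:,:400]=cv2.resize(t[195:295,310:410],(400,440),interpolation=cv2.INTER_CUBIC)
o[:,:400]=cv2.resize(t[185:295,310:410],(400,440),interpolation=cv2.INTER_CUBIC)
o[:,400:]=cv2.resize(sd[115:225,290:390],None,fx=4,fy=4,interpolation=cv2.INTER_CUBIC);cv2.imwrite("pics/m7.png",o)
E
```

```text
16.6 [ 0.47067527 -0.41009915  0.28407558] [-0.13113533  1.2794932  -1.04606705]
```

View pics/m7.png

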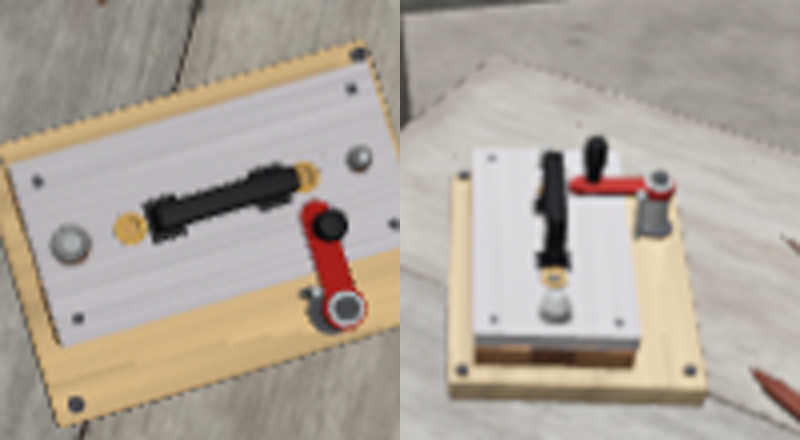

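The keeper, from pivot (345,308) to tip (315,210), lies across the plate square to the bed and at its stop. Both pins are through their holes and the robot is clear.

```bash
python3 -c "
from bench import close_job
print(close_job())"
```

```text
the job is handed in; nothing more can be done
None
```

The drill plate lies flush over both locating pins, the red keeper arm is swung over it to its stop, the glue jar and sanding block were left untouched, and the job was handed in at about 17 s.

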